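# Clamp a rock billet in a quick-release vise

### The job

Clamp the rock billet in the quick-release vise: hold the red lever down and slide the jaw up until it lightly bears on the billet and the billet bears on the fixed jaw's packing plate (a push of about 10 N), without ramming it, then let the lever go. Then turn the crank clockwise, as seen from the crank's end, until the billet is firmly held (about a third of a turn past first touch) but not crushed, and let go. Do not touch the billet, do not force the lever, and leave the other things on the bench alone.

Things in the scene. Friction and masses are not known exactly. Their poses are not given: they have to be found in the camera images.
- vise: Blue bench vise, fixed to the bench, 300 mm long. Origin: centre of its underside, on the bench. Its y axis runs along the slideway from the crank end to the fixed jaw, its x axis across, z up. Slideway top 35 mm above the bench and 76 mm wide; fixed jaw casting 80 mm wide, 115 mm high, with an aluminium packing plate (74 x 78 x 8 mm) on studs before it.
- fixed_face (a point): Point fixed to the vise, at its y = 110 mm, 75 mm above the bench; axes as the vise's. The packing plate's front stands 0 to 40 mm before it (towards the moving jaw), set differently each time and not reported: look or feel for it.
- jaw_face_mid (a point): Point at the middle of the front of the moving jaw's aluminium face (74 mm wide, 80 mm high, 12 mm thick), at 78 mm above the bench; axes as the vise's. The face sits on stiff springs, 15 N per mm (up to 9 mm), on the end of the screw spindle.
- jaw_face: The moving jaw's face plate; origin at the middle of its rear; axes as the vise's. It must squeeze the billet with 25 to 90 N at the end (springs squeezed by 1.7 to 6 mm); with the lever held down, 6 to 20 N is a light bearing, more is ramming.
- lever: Red quick-release lever on top of the moving carriage, free to rock about the vise's y axis; origin on its pivot, 133 mm above the bench. Its tilt from upright is about 0 when let go and 0.20 rad fully pressed (paddle down). The paddle starts to yield at about 10 N and reaches its hard stop, 10 mm lower, at about 16 N; more than 45 N forces it. Half way (5 mm) is a good press.
- paddle_top (a point): Middle of the top of the lever's red thumb paddle, 52 mm to the vise's -x side of the pivot and about 146 mm above the bench when let go. The paddle is 40 mm (x) by 36 mm (y) between two upright lips 5 mm thick and 6 mm high at its +y and -y edges, so a closed gripper can press down between them and drag the whole carriage along y.
- carriage (a joint): How far (m) the moving carriage, with lever, screw, crank and jaw face, has slid towards the fixed jaw; 0 to 0.115. With the lever let go, its brake shoe locks the carriage to the slideway; with the lever pressed to 0.06 rad (3 mm at the paddle) or more it slides freely (about 1.5 N drag; pushing the billet along adds up to 3.5 N); slide it slowly, 20 mm/s or so.
- crank (a joint): Turn of the screw crank (rad), 0 to 10.5, about the vise's y axis; it grows in the tightening sense (clockwise seen from the crank's end looking at the fixed jaw: top of the circle moves to vise +x). 0 = black grip at the top of its circle, jaw face fully back. Each rad advances the jaw face 2 mm towards the fixed jaw. Self-locking.
- grip_mid (a point): Middle of the crank's black round grip, 16 mm in diameter and 58 mm long, parallel to the vise's y axis, free to spin about its own axis. It runs on a circle of 32 mm radius in the vise's xz plane about crank_axis. The crank arm is 32 mm from here towards the jaw.
- crank_axis (a point): Centre of the grip's circle, on the screw's axis, 100 mm above the bench; it slides with the carriage. Axes as the vise's. Turning the grip takes about 6 N along its circle when free, 8 N at the least proper squeeze (25 N), 10 N at a good one (55 N), and 12 N where the billet starts to crush (90 N). After the jaw touches, about 2 rad more gives a good squeeze.
- billet: Brown-grey speckled rock billet, 50 (x) by 40 (y) by 60 mm tall, 0.23 to 0.46 kg, brittle. Origin: centre of its underside. It stands on the slideway 1 to 49 mm short of the packing plate, slightly askew; the 40 mm side lies between the jaws.
- resin: Amber bottle, 54 mm in diameter, 110 mm tall; origin under its centre. Leave alone.
- slide_box: Green slide box, 80 x 100 x 34 mm; origin under its centre. Leave alone.
- dish: White dish, 90 mm in diameter, 16 mm tall; origin under its centre. Leave alone.

How it is judged:
By the outcome, as a careful person would: the job done as asked, in the order asked, and still so for the second after the job is handed in, with the robot touching nothing.
It also fails if it takes over 54 s, if anything falls off the work surface, if the arm or the gripper's body presses on something with over 40 N, if the wrist force passes 120 N, or if a joint passes its speed limit or range.

### The arm

A 6-joint arm with a two-finger parallel gripper is mounted at the origin on the work surface. World frame = base frame: x ahead of the robot, y to its left, z up, the work surface at z = 0. Lengths are in m, angles in rad, forces in N, time in s.
With the tool pointing down it reaches from about 0.275 to 0.875 m from the base axis. Payload 12.5 kg.
Tool frame: the origin (TCP) lies on the centre line of the jaws, within the pads' length; the fingertips stand r.finger_overhang ahead of it and the grasp point (between the pads) lies 3 mm ahead of it (r.finger_overhang is the distance from the TCP to the fingertips, in m); z points along the fingers, y is the line along which they close (so a half turn about z gives the same grasp; the last joint's range is limited). The gripper opens to 85 mm and grips with 20 to 120 N. Pads are 22 mm wide; open, the fingers measure 114 mm over their backs; the gripper's body (76 mm by 85 mm) begins 54 mm behind the grasp point. The pads swing forward as they close: fully open they stand 13 mm farther back than shut.
Start: joints at [-1.341, 0.351, 1.652, -0, 1.139, -0.085], TCP at [0.17, -0.523, 0.253] pointing down, gripper open.
Joint ranges: [-2.75, 2.75], [-0.79, 2.1], [0.01, 2.65], [-1.57, 4.71], [0.07, 3.14], [-2.87, 2.87]. Speed limits (rad/s): [2.22, 2.22, 2.79, 3.14, 3.14, 3.14].

### API

Orientations are given as a unit quaternion [x, y, z, w].
In Python, from cell import r, optics gives the robot as it stands. The module is installed in compiled form; this text tells all that it offers. Calls block until the motion is done:
- r.move_to(position, orientation): joint-space move of the TCP to a pose.
- r.move_linear(position, rot=None, vel=0.15): straight line of the TCP; rot=None keeps the orientation; vel is the mean speed in m/s.
- r.set_joints(angles): joint-space move.
- r.set_gripper(opening, squeeze=None): opening from 0.0 (shut) to 1.0 (fully open); squeeze is the grip in N (None keeps the last); returns when the fingers have stopped.
- r.sleep(seconds).
- r.inverse_kinematics(position, orientation): joint angles nearest the present ones, or None.
- optics.get_image(name): name is "scene" or "side" or "wrist"; returns a dict with "pixels" (480x640x3 uint8, red, green, blue), "depth" (480x640 float32, m along the optical axis (not along the pixel's ray), 0 where there is no reading), "fx", "fy", "cx", "cy" (pixels), "camera_from_world" (4x4, takes a point from world to camera coordinates); the wrist camera has in their place "mount" (4x4, takes a point from camera to tool coordinates, whose origin is the TCP and whose axes are the flange's). Camera axes: x right, y down, z forward; pixel columns grow to the right and rows downward; lengths in m; the calibration is good to about 2 mm. A picture is of the moment at which its call begins: read the wrist's pose just before it.
A pose or a line that the arm cannot do raises r.PlanningError and nothing moves.
- r.hand_in(): hands the job in; it is judged then, once.
Readings, each from a call of its own:
- r.current_t(): time.
- r.current_q(): joint angles.
- r.current_qvel(): joint speeds.
- r.current_effort(): joint torques, N m.
- r.current_tool_pos(): TCP position.
- r.current_ee_rot(): TCP orientation.
- r.current_contact_force(): force on the tool from outside, world axes, zero at the start.
- r.current_torque(): the same for the moment, N m.
- r.current_opening(): opening from 0.0 (shut) to 1.0 (fully open).
- r.current_finger_force(): force on a finger pad.
Only numpy, scipy, OpenCV 4.12 (cv2) and the standard library are available. Lean on these libraries where they do the work, as an engineer would, in place of code of your own. Each camera call takes 0.05 s, during which the arm holds its last target. There are 200 camera calls.

## Working session

There is one attempt and no reset: what is moved stays moved. The work goes in short steps, each a Python script; the robot and the scene stay as the last script left them, time stands still between calls to the robot, and variables do not carry over. Pictures are saved under pics/ and viewed, at most 10 in all, crops included, and the job is handed in when it is done.

```bash
mkdir -p pics; ls; python3 - <<'E'
from cell import r, optics
import cv2, numpy as np
print(r.current_t(), r.finger_overhang, r.current_tool_pos(), r.current_ee_rot())
ims=[]
for n in ("scene","side"):
    o=optics.get_image(n); np.savez(f"{n}0.npz",**o)
    cv2.imwrite(f"pics/{n}0.png",o["pixels"][:,:,::-1]); M=o["camera_from_world"]
    print(n,o["fx"],o["cx"],o["cy"],(-M[:3,:3].T@M[:3,3]).round(3),M[2,:3].round(2),(o["depth"]>0).mean())
E
```

```text
pics
0.0 0.022 [ 0.17024488 -0.5226919   0.25278426] [ 9.87639988e-01  1.56738499e-01 -2.98681153e-05 -5.43662341e-04]
scene 617.2236596905319 317.57209754456795 234.1304596813263 [0.993 0.716 0.914] [-0.38 -0.57 -0.73] 0.9959765625
side 434.93147883855494 317.46155330142125 242.87128351461246 [ 0.344 -0.543  0.539] [ 0.28  0.81 -0.52] 0.9959309895833334
```

View pics/scene0.png

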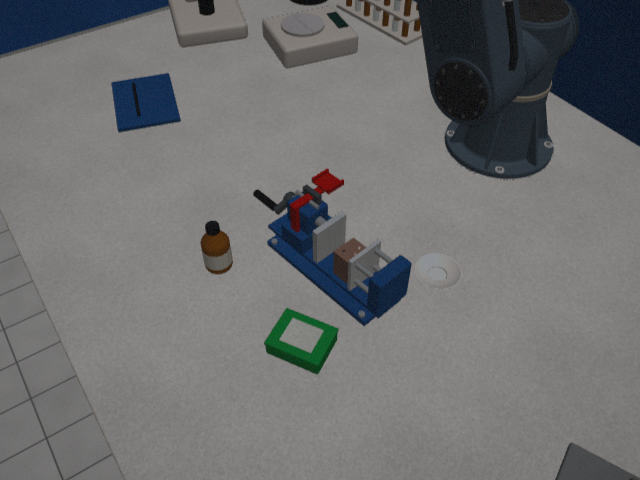

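View pics/side0.png

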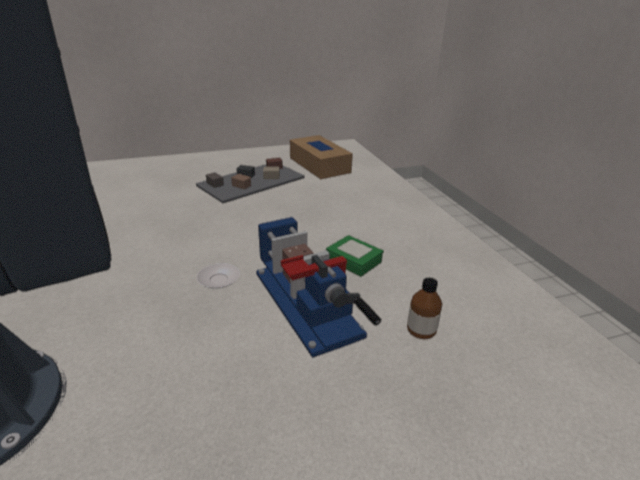

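The scene view shows the vise at about (335,245): crank at lower-left (265,200), red paddle (328,182), billet (348,258) and fixed jaw (390,285). The side view shows the same parts with the crank towards the camera, grip at (368,310). The bottle stands beside the crank and the dish beside the -x side.

```bash
cat > h.py <<'E'
import numpy as np, cv2
def cloud(o):
    v,u=np.mgrid[:480,:640]; d=o["depth"]
    P=np.stack([(u-o["cx"])/o["fx"]*d,(v-o["cy"])/o["fy"]*d,d],-1)
    M=o["camera_from_world"]; return (P-M[:3,3])@M[:3,:3]
def masks(o):
    h=cv2.cvtColor(np.ascontiguousarray(o["pixels"]),cv2.COLOR_RGB2HSV); H,S,V=[h[...,i].astype(int) for i in range(3)]
    return dict(blue=(H>100)&(H<125)&(S>130)&(V>40),red=((H<5)|(H>175))&(S>200)&(V>80),dark=(V<50)&(S<120),
                brown=(H<16)&(S>50)&(S<170)&(V>50),amber=(H<18)&(S>170)&(V>50),green=(H>50)&(H<80)&(S>130))
E
python3 - <<'E'
from h import *
for n in ("scene","side"):
    o=dict(np.load(n+"0.npz")); P=cloud(o); m=masks(o)
    roi=(np.abs(P[...,0]-0.55)<.3)&(P[...,2]>.004)&(P[...,2]<.2)
    box=np.zeros((480,640),bool)
    if n=="scene": box[160:330,230:420]=1
    else: box[210:360,250:390]=1
    for k in m:
        q=P[m[k]&(box if k not in("amber","green") else roi)]
        q=q[np.isfinite(q).all(1)]
        if len(q)<10: continue
        c,s,a=cv2.minAreaRect(q[:,:2].astype(np.float32))
        print(n,k,len(q),"med",np.median(q,0).round(3),"lo",np.percentile(q,2,0).round(3),"hi",np.percentile(q,98,0).round(3),"rect",np.round(c,3),np.round(s,3),round(a,1))
E
```

```text
scene blue 5449 med [0.565 0.141 0.04 ] lo [ 0.488 -0.031  0.009] hi [0.605 0.252 0.125] rect [0.686 0.379] [0.881 0.238] 62.8
scene red 523 med [0.512 0.024 0.144] lo [ 0.482 -0.002  0.136] hi [0.584 0.041 0.153] rect [0.763 0.337] [0.882 0.092] 52.8
scene dark 577 med [0.564 0.015 0.095] lo [ 0.535 -0.077  0.04 ] hi [0.605 0.166 0.147] rect [0.713 0.356] [0.893 0.187] 64.0
scene brown 498 med [0.54  0.141 0.094] lo [ 0.436 -0.102 -0.   ] hi [0.591 0.164 0.145] rect [0.729 0.255] [1.061 0.252] 56.7
scene amber 1186 med [0.585 0.003 0.108] lo [ 0.484 -0.035  0.01 ] hi [0.741 0.041 0.152] rect [0.611 0.007] [0.062 0.275] 81.4
scene green 1982 med [0.697 0.228 0.033] lo [0.635 0.16  0.009] hi [0.741 0.272 0.036] rect [ 0.543 -0.302] [1.195 0.125] 74.5
side blue 4559 med [0.523 0.001 0.035] lo [ 0.479 -0.053  0.011] hi [0.59  0.223 0.126] rect [ 0.498 -0.162] [0.801 0.179] 80.6
side red 14 med [0.507 0.026 0.146] lo [ 0.48  -0.004  0.138] hi [0.581 0.035 0.15 ] rect [0.532 0.017] [0.102 0.039] 2.1
side dark 622 med [ 0.575 -0.031  0.098] lo [ 0.532 -0.086  0.07 ] hi [0.599 0.033 0.145] rect [ 0.514 -0.183] [0.787 0.113] 73.0
side brown 436 med [0.527 0.134 0.095] lo [ 0.48  -0.008  0.043] hi [0.586 0.161 0.152] rect [0.548 0.096] [0.244 0.131] 66.7
side amber 573 med [0.507 0.019 0.145] lo [ 0.481 -0.055  0.064] hi [0.72  0.035 0.152] rect [ 0.607 -0.006] [0.064 0.265] 77.0
side green 442 med [0.675 0.173 0.032] lo [0.635 0.147 0.007] hi [0.734 0.252 0.035] rect [0.685 0.204] [0.078 0.096] 29.6
```

```bash
cat >> h.py <<'E'
from scipy.spatial.transform import Rotation as R
def toolq(psi,tilt=0):
    """tool down, tool y along vise +-x; psi = vise yaw; tilt leans the body towards vise -y"""
    y=np.array([-1.,0,0]); z=np.array([0,np.sin(tilt),-np.cos(tilt)]); 
    return (R.from_euler("z",psi)*R.from_matrix(np.c_[np.cross(y,z),y,z])).as_quat()
E
python3 - <<'E'
from h import *
from cell import r, optics
for n in ("scene","side"):
    o=dict(np.load(n+"0.npz")); P=cloud(o); m=masks(o)
    roi=(P[...,0]>.44)&(P[...,0]<.68)&(P[...,1]>-.15)&(P[...,1]<.3)&(P[...,2]>.006)&(P[...,2]<.17)
    for k in ("blue","red","dark","brown"):
        q=P[m[k]&roi]
        c,s,a=cv2.minAreaRect(q[:,:2].astype(np.float32))
        print(n,k,len(q),q.min(0).round(3),q.max(0).round(3),np.round(c,3),np.round(s,3),round(a,1))
for y in (1,-1):
    q=toolq(0) if y==1 else (R.from_quat(toolq(0))*R.from_euler("z",np.pi)).as_quat()
    for p in ([.56,-.02,.42],[.5,.02,.15],[.5,.1,.15]): print(y,r.inverse_kinematics(p,q))
print(optics.get_image("wrist")["mount"].round(3))
E
```

```text
scene blue 5413 [ 0.479 -0.049  0.006] [0.614 0.254 0.133] [0.548 0.101] [0.098 0.302] 9.1
scene red 522 [ 0.477 -0.005  0.105] [0.588 0.045 0.154] [0.534 0.025] [0.108 0.048] 10.5
scene dark 572 [ 0.532 -0.084  0.007] [0.606 0.249 0.149] [0.562 0.081] [0.065 0.335] 4.3
scene brown 475 [ 0.479 -0.007  0.039] [0.585 0.167 0.154] [0.523 0.08 ] [0.107 0.158] 10.7
side blue 4529 [ 0.468 -0.058  0.006] [0.611 0.237 0.127] [0.538 0.091] [0.106 0.294] 9.2
side red 14 [ 0.48  -0.004  0.137] [0.582 0.035 0.15 ] [0.532 0.017] [0.102 0.039] 2.1
side dark 617 [ 0.523 -0.087  0.012] [0.656 0.181 0.147] [0.579 0.056] [0.275 0.103] 78.6
side brown 436 [ 0.478 -0.009  0.017] [0.657 0.182 0.153] [0.548 0.096] [0.244 0.131] 66.7
1 None
1 None
1 None
-1 [-1.18777456e-01  2.57049016e-01  1.37423164e+00 -4.44089210e-16
  1.51031200e+00 -1.18777456e-01]
-1 [-5.30812628e-02  4.02078348e-01  1.87219131e+00 -4.44089210e-16
  8.67322992e-01 -5.30812628e-02]
-1 [ 1.06074681e-01  4.16909689e-01  1.84804762e+00 -4.44089210e-16
  8.76635349e-01  1.06074681e-01]
[[-0.    -0.959 -0.284  0.071]
 [ 1.    -0.    -0.    -0.   ]
 [-0.    -0.284  0.959 -0.122]
 [ 0.     0.     0.     1.   ]]
```

```bash
sed -i 's/y=np.array(\[-1.,0,0\])/y=np.array([1.,0,0])/' h.py
python3 - <<'E'
from h import *
from cell import r, optics
psi=np.radians(9.1)
r.set_gripper(0.0,40) if False else None
r.move_to([.535,.03,.30],toolq(psi))
p=np.array(r.current_tool_pos()); q=r.current_ee_rot(); print(p,r.current_t(),r.current_contact_force())
o=optics.get_image("wrist")
T=np.eye(4); T[:3,:3]=R.from_quat(q).as_matrix(); T[:3,3]=p
o["camera_from_world"]=np.linalg.inv(T@o["mount"]); np.savez("w1.npz",**o)
cv2.imwrite("pics/w1.png",o["pixels"][:,:,::-1]); print(o["fx"],r.current_t())
E
```

```text
[0.53502027 0.02930141 0.29992099] 2.5167 [ 0.1373278   0.01172754 -0.71182032]
397.44154985490917 2.5667
```

View pics/w1.png

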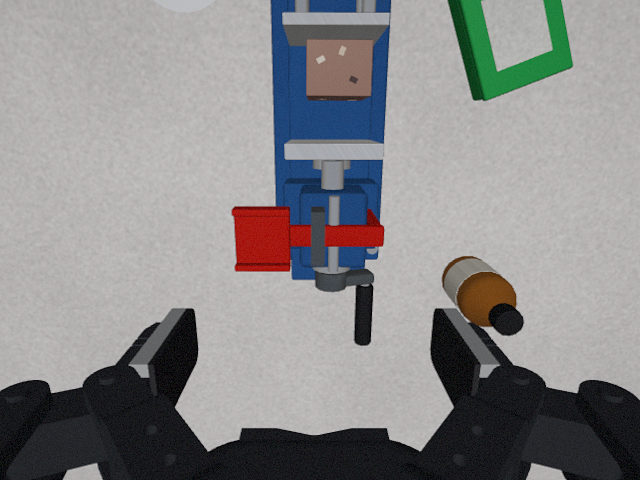

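The picture shows the paddle at (262,239) between lips at rows 211 and 267. The grip runs from (365,287) to (362,343), right of the screw axis at column 333. The jaw face is at row 150, the billet at (340,68) and the packing plate at row 28. The vise lies upright in the image.

```bash
python3 - <<'E'
from h import *
o=dict(np.load("w1.npz")); P=cloud(o); psi=np.radians(9.1)
V=(P-np.array([.545,.098,0]))@R.from_euler("z",psi).as_matrix()   # into approx vise axes
m=masks(o)
def rep(n,mask):
    q=V[mask]; w=P[mask]; print(n,len(q),"vise lo",np.percentile(q,3,0).round(4),"hi",np.percentile(q,97,0).round(4),"med",np.median(q,0).round(4),"world med",np.median(w,0).round(4))
def box(u0,u1,v0,v1): b=np.zeros((480,640),bool); b[v0:v1,u0:u1]=1; return b
rep("paddle",m["red"]&box(230,292,200,275)&(P[...,2]>.1)); 
rep("paddle flat",box(242,284,218,262))
rep("grip",m["dark"]&box(350,376,288,350)&(P[...,2]>.05))
rep("grip ctr line",box(361,366,290,340))
rep("screw",box(331,336,197,222)); rep("hub",box(320,345,272,288))
rep("billet top",box(312,366,44,92)); rep("jaw top",box(290,380,144,154)); rep("plate top",box(292,382,15,23))
rep("rail",m["blue"]&box(270,400,0,290)&(P[...,2]<.045)&(P[...,2]>.025))
rep("base",m["blue"]&box(270,400,0,290)&(P[...,2]<.02))
rep("redarm",m["red"]&box(294,385,225,250))
# yaw from jaw face & slide edges
for n,b in (("jaw",(292,378,144,150)),("plate",(294,380,15,22))):
    q=P[box(*b)]; k=np.polyfit(q[:,0],q[:,1],1); print(n,"yaw",np.degrees(np.arctan(k[0])))
mm=m["blue"]&box(265,400,60,270)&(P[...,2]<.02)
L=[P[v,np.flatnonzero(mm[v])[0]+1] for v in range(60,270,2) if mm[v].any()]; L=np.array(L); k=np.polyfit(L[:,1],L[:,0],1); print("edge yaw",np.degrees(np.arctan(-k[0])),np.std(L[:,0]-np.polyval(k,L[:,1])))
E
```

```text
paddle 3510 vise lo [-0.0768 -0.0937  0.1457] hi [-0.0397 -0.0503  0.154 ] med [-0.0582 -0.0725  0.1477] world med [0.499  0.0173 0.1477]
paddle flat 1848 vise lo [-0.0727 -0.0893  0.1461] hi [-0.0442 -0.0583  0.1487] med [-0.0585 -0.0736  0.1474] world med [0.4989 0.0161 0.1474]
grip 819 vise lo [ 0.0161 -0.1858  0.0954] hi [ 0.0294 -0.1333  0.1008] med [ 0.0223 -0.1589  0.099 ] world med [ 0.5922 -0.0555  0.099 ]
grip ctr line 250 vise lo [ 0.0199 -0.1811  0.0983] hi [ 0.0246 -0.1345  0.1012] med [ 0.0221 -0.1575  0.0998] world med [ 0.5918 -0.0541  0.0998]
screw 125 vise lo [-0.0092 -0.062   0.1372] hi [-0.0061 -0.0446  0.1397] med [-0.0077 -0.0532  0.1381] world med [0.5458 0.0442 0.1381]
hub 400 vise lo [-0.0165 -0.1251  0.1094] hi [ 0.0037 -0.11    0.1183] med [-0.0067 -0.1183  0.1139] world med [ 0.5568 -0.0198  0.1139]
billet top 2592 vise lo [-0.0221  0.0308  0.0949] hi [0.0163 0.0623 0.0979] med [-0.003   0.0466  0.0964] world med [0.5347 0.1437 0.0964]
jaw top 900 vise lo [-0.0377 -0.0149  0.1179] hi [ 0.0253 -0.0083  0.1207] med [-0.0065 -0.0113  0.1193] world med [0.5406 0.0856 0.1193]
plate top 720 vise lo [-0.035   0.0732  0.1149] hi [0.0233 0.0777 0.1178] med [-0.0061  0.0754  0.1163] world med [0.5272 0.1716 0.1163]
rail 6088 vise lo [-0.0437 -0.1392  0.0348] hi [0.0281 0.1056 0.0379] med [-0.0195  0.0112  0.0363] world med [0.5264 0.1081 0.0363]
base 4784 vise lo [-0.0599 -0.0713  0.0136] hi [0.0466 0.1101 0.0168] med [-0.0481  0.0326  0.0153] world med [0.4978 0.1288 0.0153]
redarm 1556 vise lo [-0.0348 -0.0797  0.1382] hi [ 0.0272 -0.0655  0.1426] med [ 0.0019 -0.0721  0.1412] world med [0.5581 0.0266 0.1412]
jaw yaw 8.677506223478805
plate yaw 9.361109499493542
edge yaw 31.78824120580871 0.02952517044833876
```

```bash
cat >> h.py <<'E'
PSI=np.radians(9.1); RV=R.from_euler("z",PSI).as_matrix(); O=np.array([.545,.098,0])
W=lambda v: O+RV@np.asarray(v,float)
E
python3 - <<'E'
from h import *
from cell import r
r.set_gripper(0.0)
x,y=-.0585,-.0727
r.move_to(W([x,y,.185]),toolq(PSI)); f0=np.array(r.current_contact_force())
print(r.current_t(),r.current_opening(),f0)
r.move_linear(W([x,y,.170]),vel=.05)
z=.170
for i in range(16):
    z-=.001; r.move_linear(W([x,y,z]),vel=.03)
    f=RV.T@(np.array(r.current_contact_force())-f0); print(round(z,4),round(r.current_tool_pos()[2],4),f.round(2),round(r.current_t(),2))
    if f[2]>12.8: break
np.save("f0.npy",f0)
E
```

```text
3.8917 -0.0018527573631605236 [0.74782343 0.76114564 0.57130269]
0.169 0.1691 [ 0.36 -0.41 -0.13] 4.59
0.168 0.1681 [-0.83 -0.72 -1.24] 4.84
0.167 0.1671 [-2.93 -0.66  2.86] 5.09
0.166 0.1662 [-5.1  -0.75  5.36] 5.34
0.165 0.1653 [-6.46 -1.08  8.89] 5.59
0.164 0.1645 [-8.71 -1.05 11.02] 5.84
0.163 0.1635 [-8.46 -0.36 12.68] 6.09
0.162 0.1625 [-8.43 -1.05 13.93] 6.34
```

```bash
python3 - <<'E'
from h import *
from cell import r
f0=np.load("f0.npy"); x,y,z=-.0595,-.0727,.162
F=lambda: RV.T@(np.array(r.current_contact_force())-f0)
def go(vel=.02): r.move_linear(W([x,y,z]),vel=vel)
def show():
    f=F(); p=RV.T@(np.array(r.current_tool_pos())-O); print(round(y,4),p.round(4),f.round(2),round(r.current_t(),2)); return f
go(); show()
for i in range(5):
    y+=.005; go(); f=show()
    if abs(f[1])>8: break
E
```

```text
-0.0727 [-0.0593 -0.0728  0.1628] [-5.71  0.97 12.34] 6.59
-0.0677 [-0.0593 -0.0676  0.1628] [-5.72  0.66 12.88] 6.99
-0.0627 [-0.0592 -0.0626  0.1628] [-5.21  0.5  12.38] 7.39
-0.0577 [-0.0592 -0.0576  0.1628] [-5.16  1.11 12.65] 7.79
-0.0527 [-0.0592 -0.0526  0.1628] [-4.19 -0.07 12.67] 8.19
-0.0477 [-0.0592 -0.0476  0.1628] [-4.99  0.38 11.68] 8.59
```

```bash
python3 - <<'E'
from h import *
from cell import r
f0=np.load("f0.npy"); x,y,z=-.0595,-.0477,.162
def F():
    a=[]
    for _ in range(3): a.append(r.current_contact_force()); r.sleep(.02)
    return RV.T@(np.mean(a,0)-f0)
for i in range(40):
    f=F()
    print(round(y,4),f.round(1),round(r.current_t(),2))
    if f[1]<-8.5 or y>-.02: break
    y+=.001 if f[1]>-3 else .0004
    r.move_linear(W([x,y,z]),vel=.02)
E
```

```text
-0.0477 [-5.2  0.7 11.9] 8.64
-0.0467 [-4.8 -0.3 12.7] 8.94
-0.0457 [-4.9 -1.  12.2] 9.24
-0.0447 [-5.4 -0.8 12.2] 9.54
-0.0437 [-5.3 -0.9 12.4] 9.84
-0.0427 [-4.8 -1.2 12.8] 10.14
-0.0417 [-5.  -0.8 12.4] 10.44
-0.0407 [-4.8 -1.2 12.3] 10.74
-0.0397 [-5.  -1.1 12.2] 11.04
-0.0387 [-4.8 -1.1 12.6] 11.34
-0.0377 [-4.8 -2.3 12.1] 11.64
-0.0367 [-4.6 -3.6 12.5] 11.94
-0.0363 [-5.6 -4.5 11.9] 12.24
-0.0359 [-5.3 -5.  12.3] 12.54
-0.0355 [-5.1 -5.1 11.8] 12.84
-0.0351 [-5.1 -5.1 12.6] 13.14
-0.0347 [-5.1 -5.5 12.6] 13.44
-0.0343 [-5.3 -5.2 12.4] 13.74
-0.0339 [-5.  -5.  12.1] 14.04
-0.0335 [-5.9 -5.4 12.2] 14.34
-0.0331 [-5.6 -4.8 12.5] 14.64
-0.0327 [-4.6 -5.5 12.4] 14.94
-0.0323 [-4.9 -5.1 12. ] 15.24
-0.0319 [-5.5 -7.  12.3] 15.54
-0.0315 [-5.5 -8.4 12.7] 15.84
-0.0311 [ -5.5 -10.2  12.7] 16.14
```

```bash
python3 - <<'E'
from h import *
from cell import r, optics
f0=np.load("f0.npy"); x,y,z=-.0595,-.0307,.162
def F():
    a=[]
    for _ in range(3): a.append(r.current_contact_force()); r.sleep(.02)
    return RV.T@(np.mean(a,0)-f0)
r.move_linear(W([x,y,z]),vel=.02); print(F().round(1))
for z in (.165,.168,.172): r.move_linear(W([x,y,z]),vel=.04); print(z,F().round(1))
r.move_linear(W([x,y,.21]))
# close look above the crank, gripper partly open
r.move_to(W([-.0065+.01,-.09,.28]),toolq(PSI))
p=np.array(r.current_tool_pos()); q=r.current_ee_rot()
o=optics.get_image("wrist")
T=np.eye(4); T[:3,:3]=R.from_quat(q).as_matrix(); T[:3,3]=p
o["camera_from_world"]=np.linalg.inv(T@o["mount"]); np.savez("w2.npz",**o)
cv2.imwrite("pics/w2.png",o["pixels"][:,:,::-1]); print(r.current_t())
for t in (0,30,45):
  for v in ([.03,-.12,.16],[.022,-.12,.09],[-.015,-.12,.068]):
    s=r.inverse_kinematics(W(v),toolq(PSI,np.radians(t))); print(t,None if s is None else np.round(s,2))
E
```

```text
[ -5.9 -10.1  11.9]
0.165 [-1.4 -6.3  7.6]
0.168 [-0.3 -0.6  0.6]
0.172 [-1.5 -0.4 -0.7]
18.3167
0 [-0.1   0.54  1.62 -0.    0.99 -0.26]
0 [-0.11  0.62  1.68 -0.    0.84 -0.27]
0 [-0.13  0.61  1.78 -0.    0.75 -0.29]
30 [-0.29  0.63  1.54  0.49  1.25 -0.68]
30 [-0.3   0.72  1.59  0.52  1.14 -0.75]
30 [-0.33  0.71  1.69  0.53  1.07 -0.82]
45 [-0.36  0.72  1.5   0.67  1.43 -0.79]
45 [-0.37  0.81  1.53  0.68  1.33 -0.88]
45 [-0.4   0.8   1.63  0.68  1.28 -0.95]
```

View pics/w2.png

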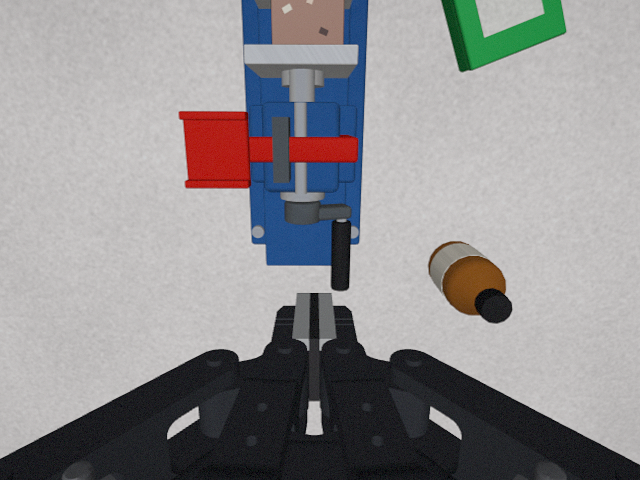

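The view shows the carriage about 36 mm further up, the face (row 55) on the billet and the lever up. The grip runs from (341,222) to (341,288).

```bash
python3 - <<'E'
from h import *
o=dict(np.load("w2.npz")); V=(cloud(o)-O)@RV; m=masks(o)
g=m["dark"]&(V[...,2]>.05)&(V[...,2]<.12); b=np.zeros_like(g); b[224:292,328:356]=1; g&=b
q=V[g]; print(len(q),np.percentile(q,2,0).round(4),np.percentile(q,98,0).round(4),np.median(q,0).round(4))
e=[]
for v in range(228,284,4):
    c=np.flatnonzero(g[v]); mid=V[v,int(c.mean().round())]; e.append([V[v,c[0],0],V[v,c[-1],0],*mid])
print(np.median(e,0).round(4),np.std(e,0).round(4))
def rep(n,u0,u1,v0,v1): q=V[v0:v1,u0:u1].reshape(-1,3); print(n,np.percentile(q,3,0).round(4),np.percentile(q,97,0).round(4),np.median(q,0).round(4))
rep("hub",286,318,203,220); rep("screw",297,305,105,185); rep("jawtop",248,354,46,60); rep("paddle",195,240,122,178); rep("arm",325,348,207,215)
E
```

```text
1111 [ 0.0163 -0.1466  0.095 ] [ 0.03   -0.0934  0.1009] [ 0.0229 -0.1184  0.099 ]
[ 0.0164  0.0298  0.0227 -0.1172  0.0999] [0.0004 0.0008 0.0052 0.0288 0.0774]
hub [-0.0188 -0.0853  0.1084] [ 0.0039 -0.0736  0.1158] [-0.0073 -0.0792  0.1134]
screw [-0.0091 -0.0544  0.1366] [-0.0044 -0.0075  0.1421] [-0.0067 -0.0302  0.1385]
jawtop [-0.0389  0.0228  0.118 ] [0.0253 0.0305 0.1207] [-0.0065  0.0266  0.1193]
paddle [-0.0715 -0.0492  0.1461] [-0.0451 -0.0171  0.1488] [-0.0583 -0.0326  0.1474]
arm [ 0.0102 -0.0841  0.099 ] [ 0.0272 -0.0787  0.1057] [ 0.0187 -0.0811  0.1021]
```

```bash
cat > arc.py <<'E'
from h import *
TILT=np.radians(30); Q=toolq(PSI,TILT); ZT=np.array([0,np.sin(TILT),-np.cos(TILT)]); C=np.array([-.0068,-.124,.100])
def tcp(th,back=0,rad=.032): return W(C+rad*np.array([np.sin(th),0,np.cos(th)])-(.003+back)*ZT)
E
python3 - <<'E'
from arc import *
from cell import r
th0=np.radians(108)
r.set_gripper(.45,40)
r.move_to(tcp(th0,.09),Q); f0=np.array(r.current_contact_force()); np.save("f1.npy",f0); print(r.current_t())
r.move_linear(tcp(th0),vel=.08); print((np.array(r.current_contact_force())-f0).round(1))
r.set_gripper(0.0,40)
print(r.current_t(),r.current_opening(),r.current_finger_force(),(RV.T@(np.array(r.current_contact_force())-f0)).round(1))
E
```

```text
19.3667
[-0.3 -1.6 -1.5]
20.9667 0.1730784796135375 39.06295716762543 [ 2.5 -1.4  1.1]
```

```bash
python3 - <<'E'
from arc import *
from cell import r
f0=np.load("f1.npy"); th0=np.radians(108)
for d in np.arange(.1,1.51,.1):
    th=th0+d; r.move_linear(tcp(th),vel=.03); r.sleep(.03)
    f=RV.T@(np.array(r.current_contact_force())-f0); t=np.array([np.cos(th),0,-np.sin(th)]); n=np.array([np.sin(th),0,np.cos(th)])
    g=RV.T@(np.array(r.current_tool_pos())-O)+.003*ZT-C
    print(round(d,2),"tan",round(-f@t,1),"rad",round(f@n,1),"Fy",round(f[1],1),"ang",round(np.arctan2(g[0],g[2])%(2*np.pi)-th0,3),round(r.current_t(),2))
    if -f@t>16: break
E
```

```text
0.1 tan 3.2 rad 4.0 Fy -3.3 ang 0.083 21.26
0.2 tan 3.4 rad 4.3 Fy -3.0 ang 0.185 21.55
0.3 tan 3.9 rad 3.0 Fy -2.1 ang 0.283 21.84
0.4 tan 3.6 rad 5.0 Fy -2.1 ang 0.381 22.13
0.5 tan 3.9 rad 3.3 Fy -2.9 ang 0.479 22.43
0.6 tan 5.2 rad 4.4 Fy -2.2 ang 0.578 22.72
0.7 tan 5.5 rad 3.9 Fy -2.8 ang 0.677 23.01
0.8 tan 4.9 rad 4.4 Fy -2.6 ang 0.778 23.3
0.9 tan 5.3 rad 4.1 Fy -2.5 ang 0.878 23.59
1.0 tan 5.8 rad 4.0 Fy -2.1 ang 0.979 23.88
1.1 tan 5.9 rad 4.0 Fy -2.8 ang 1.08 24.18
1.2 tan 5.9 rad 3.2 Fy -3.5 ang 1.182 24.47
1.3 tan 5.5 rad 4.2 Fy -2.4 ang 1.282 24.76
1.4 tan 6.3 rad 3.0 Fy -3.2 ang 1.383 25.05
1.5 tan 5.8 rad 1.9 Fy -3.7 ang 1.483 25.34
```

```bash
python3 - <<'E'
from arc import *
from cell import r, optics
th=np.radians(108)+1.6
r.move_linear(tcp(th),vel=.03)
r.set_gripper(.4); r.move_linear(tcp(th,.11),vel=.1)
r.move_to(W([.0032,-.09,.28]),toolq(PSI))
p=np.array(r.current_tool_pos()); q=r.current_ee_rot()
o=optics.get_image("wrist")
T=np.eye(4); T[:3,:3]=R.from_quat(q).as_matrix(); T[:3,3]=p
o["camera_from_world"]=np.linalg.inv(T@o["mount"]); np.savez("w3.npz",**o)
a=np.load("w2.npz")["pixels"][0:240,170:380]; b=o["pixels"][0:240,170:380]
cv2.imwrite("pics/w3.png",cv2.resize(np.hstack([a,b]),None,fx=1.9,fy=1.9)[:,:,::-1]); print(r.current_t())
V=(cloud(o)-O)@RV
for n,(u0,u1,v0,v1) in dict(jaw=(248,354,46,56),paddle=(195,240,122,178),hub=(286,318,203,220)).items(): print(n,np.median(V[v0:v1,u0:u1].reshape(-1,3),0).round(4))
E
```

```text
27.8583
jaw [-0.0066  0.0287  0.1193]
paddle [-0.0586 -0.032   0.1474]
hub [-0.0069 -0.0786  0.1132]
```

View pics/w3.png

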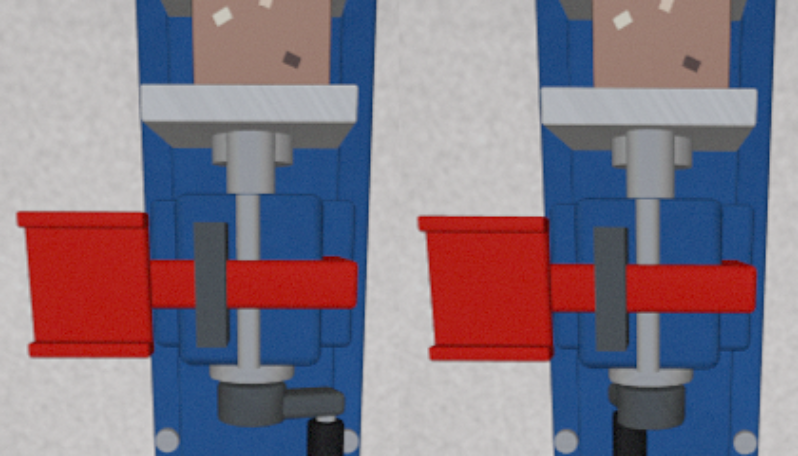

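Left is before the turn, right is after. The spindle and its collars have moved up towards the face by a few pixels, and the crank is now at the bottom. The paddle looks slightly lower, so I'll measure the shifts in sub-pixels.

```bash
python3 - <<'E'
from h import *
A=dict(np.load("w2.npz"));B=dict(np.load("w3.npz"))
g=[cv2.cvtColor(np.ascontiguousarray(o["pixels"]),cv2.COLOR_RGB2GRAY).astype(np.float32) for o in (A,B)]
VA=(cloud(A)-O)@RV
def sh(n,u0,u1,v0,v1,m=8):
    S=8; t=cv2.resize(g[0][v0:v1,u0:u1],None,fx=S,fy=S,interpolation=cv2.INTER_CUBIC); w=cv2.resize(g[1][max(v0-m,0):v1+m,u0-m:u1+m],None,fx=S,fy=S,interpolation=cv2.INTER_CUBIC)
    _,s,_,l=cv2.minMaxLoc(cv2.matchTemplate(w,t,cv2.TM_CCOEFF_NORMED))
    d=np.median(A["depth"][v0:v1,u0:u1]); dv=l[1]/S-min(m,v0); print(n,"du,dv px",l[0]/S-m,dv,"score",round(s,3),"dy mm",round(-dv*d/A["fy"]*1000,2))
sh("bolt L",250,268,224,240); sh("bolt R",347,362,227,240,6); sh("base end",262,320,255,275)
sh("paddle",178,252,106,192); sh("carriage blue",250,272,100,192); sh("latch",268,294,112,188)
sh("jaw top",240,362,40,80); sh("billet spots",280,330,9,36); sh("collar L",278,290,68,90); sh("spring post/spindle top",284,320,92,108)
sh("bottle",425,515,238,325); sh("green",440,570,10,75)
E
```

```text
bolt L du,dv px -0.125 0.625 score 0.995 dy mm -0.62
bolt R du,dv px -4.875 0.5 score 0.688 dy mm -0.5
base end du,dv px 0.0 0.375 score 0.643 dy mm -0.37
paddle du,dv px 0.75 2.125 score 0.989 dy mm -1.33
carriage blue du,dv px 0.5 2.0 score 0.733 dy mm -1.37
latch du,dv px 0.375 2.125 score 0.888 dy mm -1.34
jaw top du,dv px 0.375 1.75 score 0.987 dy mm -1.17
billet spots du,dv px 0.5 2.0 score 0.984 dy mm -1.37
collar L du,dv px 0.375 1.5 score 0.988 dy mm -1.1
spring post/spindle top du,dv px 0.5 2.25 score 0.992 dy mm -1.55
bottle du,dv px -1.0 0.875 score 0.997 dy mm -0.84
green du,dv px -0.5 2.125 score 0.996 dy mm -1.79
```

```bash
python3 - <<'E'
from h import *
A=dict(np.load("w2.npz"));B=dict(np.load("w3.npz"))
P=cloud(A); M=B["camera_from_world"]; print((M@np.linalg.inv(A["camera_from_world"])).round(5))
S=8
g=[cv2.cvtColor(np.ascontiguousarray(o["pixels"]),cv2.COLOR_RGB2GRAY).astype(np.float32) for o in (A,B)]
def sh(n,u0,u1,v0,v1,m=8):
    t,w=[cv2.resize(x,None,fx=S,fy=S,interpolation=cv2.INTER_CUBIC) for x in (g[0][v0:v1,u0:u1],g[1][max(v0-m,0):v1+m,u0-m:u1+m])]
    _,s,_,l=cv2.minMaxLoc(cv2.matchTemplate(w,t,cv2.TM_CCOEFF_NORMED)); dv=l[1]/S-min(m,v0)
    v,u=np.mgrid[v0:v1,u0:u1]; p=P[v0:v1,u0:u1]@M[:3,:3].T+M[:3,3]; ev=np.median(p[...,1]/p[...,2]*B["fy"]+B["cy"]-v)
    print(n,"dv",dv,"static exp",ev.round(2),"dy mm",round(-(dv-ev)*np.median(p[...,2])/B["fy"]*1000,2),round(s,3))
sh("bolt L",250,268,224,240); sh("bottle",425,515,238,325); sh("green",440,570,10,75)
sh("paddle",178,252,106,192); sh("latch",268,294,112,188)
sh("jaw top",240,362,40,80); sh("billet spots",280,330,9,36); sh("collar L",278,290,68,90); sh("spindle step",284,320,92,108)
V=(cloud(B)-O)@RV; m=masks(B)["dark"]&(V[...,2]>.04)&(V[...,2]<.12); m[:225]=0; m[285:]=0; m[:,:270]=0; m[:,360:]=0
q=V[m]; q=q[q[:,1]>-.15]; print("grip",len(q),np.median(q,0).round(4),np.percentile(q[:,0],[3,97]).round(4))
E
```

```text
[[ 1.00e+00 -1.90e-03 -1.87e-03  4.00e-04]
 [ 1.90e-03  1.00e+00  3.90e-04  3.40e-04]
 [ 1.87e-03 -4.00e-04  1.00e+00  1.25e-03]
 [ 0.00e+00  0.00e+00  0.00e+00  1.00e+00]]
bolt L dv 0.625 static exp 0.42 dy mm -0.2 0.995
bottle dv 0.875 static exp 0.66 dy mm -0.21 0.997
green dv 2.125 static exp 1.84 dy mm -0.24 0.996
paddle dv 2.125 static exp 0.9 dy mm -0.77 0.989
latch dv 2.125 static exp 1.08 dy mm -0.66 0.888
jaw top dv 1.75 static exp 1.47 dy mm -0.19 0.987
billet spots dv 2.0 static exp 1.67 dy mm -0.23 0.984
collar L dv 1.5 static exp 1.25 dy mm -0.18 0.988
spindle step dv 2.25 static exp 1.29 dy mm -0.66 0.992
grip 878 [-0.0175 -0.1216  0.078 ] [-0.0241 -0.011 ]
```

```bash
python3 -c "
from cell import r
print(r.hand_in(), r.current_t())"
```

```text
the job is handed in; nothing more can be done
the job is handed in; nothing more can be done
```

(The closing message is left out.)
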